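# Clamp the printed gear in the finishing fixture

## Robot

A 6-joint arm with a two-finger parallel gripper is mounted at the origin on the work surface. World frame = base frame: x ahead of the robot, y to its left, z up, the work surface at z = 0. Lengths are in m, angles in rad, forces in N, time in s.
With the tool pointing down it reaches from about 0.3 to 0.875 m from the base axis. Payload 6.4 kg.
Tool frame: the origin (TCP) lies between the finger pads; the fingertips stand ctrl.tip_reach ahead of it and the grasp point (between the pads) lies 11 mm behind it (ctrl.tip_reach is the distance from the TCP to the fingertips, in m); z points along the fingers, x is the direction in which the jaws open and shut, and the axes are right-handed (so a half turn about z gives the same grasp; the last joint's range is limited). The gripper opens to 85 mm and grips with 20 to 120 N. Pads are 22 mm wide; open, the fingers measure 114 mm over their backs; the gripper's body (76 mm by 85 mm) begins 54 mm behind the grasp point. The pads swing forward as they close: fully open they stand 13 mm farther back than shut.
Start: joints at [0.936, 0.181, 1.607, -0, 1.354, -0.206], TCP at [0.239, 0.523, 0.239] pointing down, gripper open.
Joint ranges: [-2.99, 2.99], [-0.89, 2.07], [0.3, 2.58], [-1.14, 4.28], [0, 2.63], [-3.12, 3.12]. Speed limits (rad/s): [2.57, 2.57, 3.01, 3.14, 3.14, 3.14].

## Interface

Orientations are given as a unit quaternion [w, x, y, z].
In Python, from bench import telemetry, viewer, ticket, nets, ctrl gives the robot as it stands.
- The arm moves only by the tool step_arm, never from a script. Its argument "plan" is a list of rows, each a list of 2 entries, a list of its own where there are three numbers: the shift along the tool's x, y, z in m, then the turn, a rotation vector about the tool's x, y, z in degrees. A call has 1 to 5 rows; each row is the pose to reach, as a shift and turn from the pose commanded when the call began, along the tool's axes at that moment; what a row does not reach only later rows make up. A row lasts 1/10 s, in which the tool goes at most 50 mm and 8.59 degrees, less where a joint would pass 70% of its speed; a pose out of reach is approached as far as the arm can. A call with a gripper value outside its range is refused whole. "fingers" is the opening in per cent of the stroke, from 0 (shut) to 100 (fully open), set as the call begins (left out, the last holds). The fingers move at their own pace and stop on an object; the grip force is fixed at half the most. Time passes only in rows, so rows that repeat a pose let the fingers close. It gives the time, the measured TCP pose, the force and the opening at its end, in the units of the state.
- telemetry.get_obs(): the state, without advancing time (a new reading comes with each control period).
- viewer.camera(name): name is "side" or "top" or "wrist"; returns the picture (384x512x3 uint8, red, green, blue); there is no depth.
- viewer.get_calibration(name): a dict with "K" (3x3 intrinsics, pixels), "origin" and "orientation" of the camera in the world. Camera axes: x right, y up, looking along -z (the intrinsics and any distortion apply to the point x, -y, -z); pixel columns grow to the right and rows downward; lengths in m; the calibration is good to about 2 mm. The wrist camera is an equidistant fisheye: a pixel r from the principal point sees the ray r / f radians off the axis. A picture is of the moment at which its call begins: read the wrist's pose just before it. get_calibration takes no time and is no camera call; for the wrist camera it gives the pose at the moment of the call.
- ticket.hand_in(): hands the job in, once; it reports no verdict.
Trained networks look in the newest picture that a camera, given by its name, has taken for a name from the list of things; names that differ only in an ending like _2 or _b are one class to them, and where a whole thing is asked for, a point or a joint stands for the part that bears it (a point fixed in the world has none). Each returns a list of dicts, best first, with "score" (0 to 1); they miss things now and then, are a little off and sometimes report something else, mostly with a low value. They report only what shows in the picture. A call takes as long as a camera call. They do not tell look-alikes from the thing itself.
- nets.boxes_of(thing, camera): "extent" ([left, top, right, bottom] in pixels, round what is visible of it).
The state is a dict: "time_s": time; "q": joint angles; "dq": joint speeds; "joint_efforts": joint torques, N m; "eef_pos": TCP position; "eef_rot": TCP orientation; "wrist_force": force on the tool from outside, world axes, zero at the start; "torque": the same for the moment, N m; "opening": opening from 0.0 (shut) to 1.0 (fully open).
Only numpy, scipy, OpenCV 4.12 (cv2) and the standard library are available. Lean on these libraries where they do the work, as an engineer would, in place of code of your own. Each camera call takes 0.05 s, during which the arm holds its last target.

## Task

Clamp the grey printed gear where it sits in the fixture: with the outside of the fingers push the open clamp strap round over the gear until it is against its stop, then press the cam lever fully down. Only push; do not lift or unseat the gear, and leave the other things on the bench where they are.

Things in the scene. Friction and masses are not known exactly. Their poses are not given: they have to be found in the camera images.
- fixture: Fixed aluminium base plate, 215 x 130 mm, 16 mm thick, flat on the bench. Origin on its underside below the centre of the gear seat; z up. The plate runs from 80 mm on the -x side to 135 mm on the +x side of the origin, and 65 mm to either side in y. The strap's post (30 mm diameter) stands at x = +100, y = 0. Four locating pins, 8 mm diameter, tops 28 mm above the bench, stand 46.5 mm from the origin on the diagonals, around the gear.
- strap (a joint): Swing of the flat steel clamp strap about its upright post, rad. 0 = fully over the gear, against its stop (strap points along the fixture's -x from the post); growing values = swung open, clockwise seen from above, towards the fixture's +y side; 1.7 is the open end. Starts open at 0.9 to 1.45. Stays where it is left; about 1 N at the nose moves it.
- strap_pivot (a point): Point on the post's upright axis, at the strap's top face (62 mm above the bench). The strap is 26 mm wide and 12 mm thick, its underside 50 mm above the bench (12 mm above the gear's top).
- strap_nose (a point): Centre of the top of the upright steel block at the strap's free end, 148 mm from the post's axis, 96 mm above the bench. The block is 26 mm long along the strap, 22 mm wide, and 46 mm tall (50 to 96 mm above the bench): its broad sides are the place to push the strap round.
- lever (a joint): Angle of the cam lever above the strap, rad. 0 = fully down, lying along the strap at its stop; growing values = raised, up to 1.1. Starts raised at 0.6 to 0.95. Stays where it is left; needs about 3 N at the tip to move and about 5 N near the end of its travel, where the cam bites.
- lever_hinge (a point): Centre of the lever's level hinge pin, which lies across the strap, 100 mm from the post's axis and 82 mm above the bench, between two cheeks 26 mm wide over all (tops at 90 mm). From here the lever points back towards the post and up; down, it lies over the strap.
- lever_tip (a point): Free end of the lever, on its centre line, 85 mm from the hinge pin. The last 45 mm are a flat black plastic grip 26 mm wide and 12 mm thick; down, its top is 88 mm above the bench. Its upper face (away from the strap) is pushed.
- pad: Round rubber-faced pressure pad, 24 mm diameter, under the strap below the lever's hinge pin; origin at the centre of its lower face. The lever drives it: 7 mm down per rad. With the lever fully down and the strap home it presses on the gear with a spring-like contact force.
- gear_center (a point): Centre, half-way up, of the loose grey printed spur gear, 84 mm outside diameter, 22 mm tall, lying flat on the fixture between the four pins (top 38 mm above the bench). Not to be lifted.
- pyramid: Loose white stepped pyramid print, 64 x 64 mm, 52 mm tall, origin under its centre. Bystander at the fixture's -y side.
- glue_jar: Loose lidded jar, 48 mm diameter, 65 mm tall, origin under its centre. Bystander at the fixture's -y side.
- print_cup: Loose yellow printed cup, 56 mm diameter, 55 mm tall, origin under its centre. Bystander off the fixture's corner at -x, +y.
- scraper: Loose spatula scraper about 200 mm long, lying on the bench to the robot's right. Bystander.
- driver: Loose screwdriver lying on the bench to the robot's left. Bystander.
- spool: Loose filament spool, 180 mm diameter, 60 mm tall, lying flat at the robot's right. Bystander.
- ring_gear: Loose black printed gear, 109 mm diameter, 18 mm tall, lying on the bench at the robot's left. Bystander.
- gear: The same grey gear; origin at the centre of its underside, z up.
Mind the look-alikes: they are no part of the job. Leave any yellow look-alike of the gear alone.

How it is judged:
By the outcome, as a careful person would: the job done as asked, in the order asked, and still so for the second after the job is handed in, with the robot touching nothing.
It also fails if it takes over 43 s, if anything falls off the work surface, if the arm or the gripper's body presses on something with over 40 N, if the wrist force passes 120 N, or if a joint passes its speed limit or range.

## Working session

There is one attempt and no reset: what is moved stays moved. The work goes in short steps, Python scripts to look and compute and a tool call to move; the robot and the scene stay as the last step left them, time stands still between calls to the robot, and variables do not carry over. Pictures are saved under pics/ and viewed, and the job is handed in when it is done.

Besides the shell and the picture viewer there is one more tool, called after "Emit:" by a JSON object that holds its "api" and its "payload", one argument or row to a line. step_arm: Moves the arm, as the interface text tells. Its arguments: {"type":"object","properties":{"plan":{"type":"array"},"fingers":{"type":"number"}},"required":["plan"]}

```bash
ls; mkdir -p pics
python3 - <<'E'
from bench import telemetry, viewer, ticket, nets, ctrl
import cv2
print(telemetry.get_obs()); print(ctrl.tip_reach)
for c in ["side","top"]:
    im=viewer.camera(c); cv2.imwrite(f"pics/{c}0.png",im[:,:,::-1]); print(c,viewer.get_calibration(c))
    for t in ["strap_nose","gear","lever","fixture","strap"]:
        try: print(t,[(d['score'],d['extent']) for d in nets.boxes_of(t,c)][:2])
        except Exception as e: print(t,e)
E
```

```text
pics
{'time_s': 0.0, 'q': array([ 9.35684028e-01,  1.81542135e-01,  1.60799186e+00, -1.16461729e-05,
        1.35378052e+00, -2.06310887e-01]), 'dq': array([ 0.00096513,  0.00043582,  0.00054105, -0.00060124, -0.00088098,
       -0.00018247]), 'joint_efforts': array([-8.45609338e-04, -4.44870543e+01, -3.51346815e+01, -2.66101715e-04,
        9.10409493e-03, -3.52883760e-06]), 'eef_pos': array([0.2387485 , 0.52251303, 0.23839132]), 'eef_rot': array([ 3.12367342e-04,  8.41361304e-01,  5.40472399e-01, -8.02282511e-04]), 'wrist_force': array([-0.9078164 , -0.36074119, -0.18288401]), 'torque': array([ 0.04194535, -0.01899033,  0.05024682]), 'opening': 1.0012706076291675}
0.008
side {'K': array([[349.64206868,   0.        , 256.32885639],
       [  0.        , 349.64206868, 193.65330692],
       [  0.        ,   0.        ,   1.        ]]), 'origin': array([ 0.29421735, -0.80201035,  0.66914424]), 'orientation': array([ 0.88201809,  0.44900168, -0.07216171, -0.12342718])}
strap_nose [(0.87, [258.6, 149.0, 290.1, 184.4])]
gear [(0.96, [199.8, 212.4, 228.4, 236.8]), (0.79, [189.7, 192.1, 219.5, 211.4])]
lever [(0.52, [269.4, 151.3, 284.4, 163.9])]
fixture [(0.64, [232.4, 150.9, 300.9, 213.6])]
strap [(0.96, [258.9, 147.5, 292.0, 189.4]), (0.46, [179.7, 344.2, 285.8, 384.0])]
top {'K': array([[387.85615252,   0.        , 254.86466834],
       [  0.        , 387.85615252, 188.97968881],
       [  0.        ,   0.        ,   1.        ]]), 'origin': array([ 0.38118214, -0.03099351,  1.20410279]), 'orientation': array([ 0.71527859,  0.04793495, -0.0330579 , -0.69640933])}
strap_nose [(0.6, [182.1, 133.7, 243.6, 156.3]), (0.49, [268.6, 173.7, 286.8, 193.0])]
gear [(0.95, [255.1, 218.2, 279.5, 241.2]), (0.79, [167.6, 118.1, 197.8, 144.9])]
lever [(0.62, [204.7, 132.6, 225.1, 149.4]), (0.44, [179.9, 205.6, 197.4, 223.1])]
fixture [(0.84, [184.5, 134.2, 264.1, 203.6])]
strap [(0.75, [181.7, 136.6, 246.2, 157.8])]
```

Run:
```python
import cv2
a=cv2.imread("pics/top0.png");cv2.imwrite("pics/t1.png",cv2.resize(a[90:270,130:370],(800,600),interpolation=cv2.INTER_CUBIC))
a=cv2.imread("pics/side0.png");cv2.imwrite("pics/s1.png",cv2.resize(a[110:260,170:370],(800,600),interpolation=cv2.INTER_CUBIC))
```

```text
(no output)
```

View pics/top0.png

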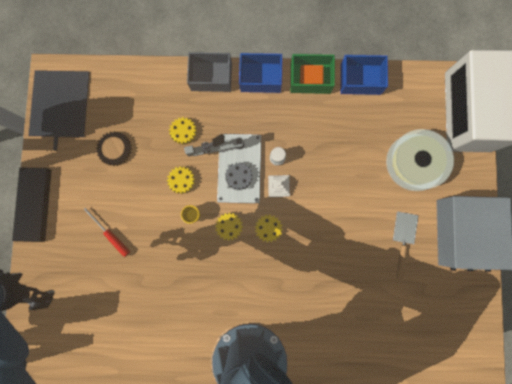

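View pics/side0.png

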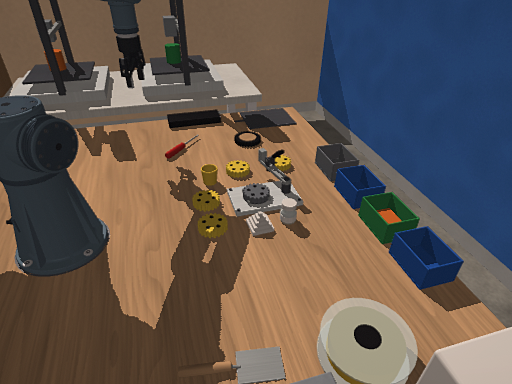

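View pics/t1.png

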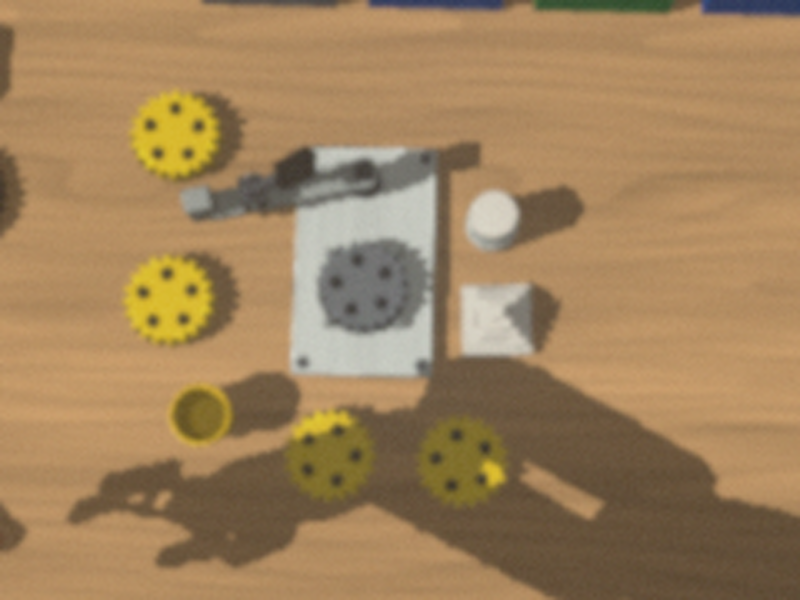

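View pics/s1.png

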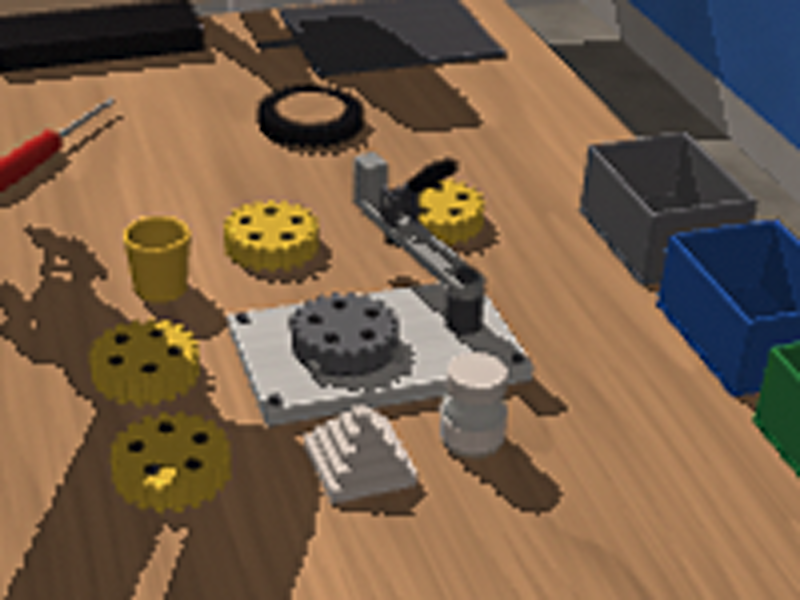

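```bash
cat > h.py <<'E'
import numpy as np
from scipy.spatial.transform import Rotation as R
from scipy.optimize import least_squares
from bench import telemetry, viewer, ticket, nets, ctrl
def proj(P,c,cal=None):
    cal=cal or viewer.get_calibration(c); q=cal['orientation']
    p=R.from_quat([q[1],q[2],q[3],q[0]]).inv().apply(np.atleast_2d(P)-cal['origin'])
    K=cal['K']; x=p[:,0];y=-p[:,1];z=-p[:,2]
    if c=='wrist':
        r=np.hypot(x,y); th=np.arctan2(r,z); s=th/np.maximum(r,1e-9)
        return np.c_[K[0,0]*x*s+K[0,2],K[1,1]*y*s+K[1,2]]
    return np.c_[K[0,0]*x/z+K[0,2],K[1,1]*y/z+K[1,2]]
def world(v,pts):
    x,y,a=v[:3]; return R.from_euler('z',a).apply(np.atleast_2d(pts))+[x,y,0]
def model(s,l):
    # strap s, lever l -> fixture coords
    d=np.array([-np.cos(s),np.sin(s),0.]); post=np.array([.1,0,0])
    h=post+.1*d+[0,0,.082]
    return dict(nose=post+.148*d+[0,0,.096],piv=post+[0,0,.062],hinge=h,tip=h-.085*np.cos(l)*d+[0,0,.085*np.sin(l)],
      pxp=np.array([.135,.065,.016]),pxm=np.array([.135,-.065,.016]),mxm=np.array([-.08,-.065,.016]),mxp=np.array([-.08,.065,.016]),gear=np.array([0,0,.038]))
E
cat > fit.py <<'E'
from h import *
T=lambda u,v:(130+u*.3,90+v*.3)
S=lambda u,v:(170+u/4,110+v/4)
obs=[('top','pxp',T(310,147)),('top','pxm',T(437,150)),('top','mxm',T(432,377)),('top','mxp',T(291,374)),('top','gear',T(363,289)),('top','nose',T(195,199)),('top','tip',T(303,160)),
('side','mxp',S(228,317)),('side','mxm',S(268,410)),('side','pxm',S(533,363)),('side','gear',S(345,318)),('side','nose',S(371,158)),('side','tip',S(452,166)),('side','piv',S(465,275))]
def res(v):
    m=model(v[3],v[4]); return np.ravel([proj(world(v,m[n]),c)[0]-p for c,n,p in obs])
r=least_squares(res,[.5,0,0,1.2,.8],loss='soft_l1')
print(r.x); 
for o,e in zip(obs,res(r.x).reshape(-1,2)): print(o[:2],e.round(1))
m=model(r.x[3],r.x[4])
for k in m: print(k,world(r.x,m[k])[0].round(4))
for n in ['print_cup','glue_jar','pyramid']: print(n,nets.boxes_of(n,'top')[:1])
E
python3 fit.py
```

```text
[0.55413823 0.04637212 0.00768134 1.34278407 0.81232369]
('top', 'pxp') [-3.7 -0.1]
('top', 'pxm') [-0.4 -0.4]
('top', 'mxm') [-0.2 -0.1]
('top', 'mxp') [-0.1  0. ]
('top', 'gear') [-0.4 -0.9]
('top', 'nose') [ 0.  -0.2]
('top', 'tip') [ 1.7 -0.1]
('side', 'mxp') [-0.5 -0.4]
('side', 'mxm') [-0.6  0.8]
('side', 'pxm') [0.4 0.7]
('side', 'gear') [-0.2  1.2]
('side', 'nose') [0.1 0.4]
('side', 'tip') [-2.1 -0.5]
('side', 'piv') [0.4 0.8]
nose [0.6196 0.191  0.096 ]
piv [0.6541 0.0471 0.062 ]
hinge [0.6308 0.1444 0.082 ]
tip [0.6444 0.0875 0.1437]
pxp [0.6886 0.1124 0.016 ]
pxm [ 0.6896 -0.0176  0.016 ]
mxm [ 0.4746 -0.0192  0.016 ]
mxp [0.4736 0.1108 0.016 ]
gear [0.5541 0.0464 0.038 ]
print_cup [{'extent': [181.1, 203.3, 199.4, 222.9], 'score': 0.55}]
glue_jar [{'extent': [269.2, 148.1, 284.0, 167.3], 'score': 0.73}]
pyramid [{'extent': [266.9, 174.8, 288.9, 193.8], 'score': 0.8}]
```

```bash
cat >> h.py <<'E'
def go(pos,yaw,cmd=None):
    """shift (mm,tool axes) & rotvec deg for tool pointing down with tool x at world yaw (deg)"""
    o=telemetry.get_obs(); q=o['eef_rot']; R0=R.from_quat([q[1],q[2],q[3],q[0]])
    c,s=np.cos(np.radians(yaw)),np.sin(np.radians(yaw))
    Rt=R.from_matrix(np.array([[c,s,0],[s,-c,0],[0,0,-1]]).T)
    print('shift mm',(R0.inv().apply(np.array(pos)-o['eef_pos'])*1000).round(1),'turn',np.degrees((R0.inv()*Rt).as_rotvec()).round(2))
def st():
    o=telemetry.get_obs(); q=o['eef_rot']; x=R.from_quat([q[1],q[2],q[3],q[0]]).as_matrix()
    print('t',round(o['time_s'],2),'pos',o['eef_pos'].round(4),'yaw',np.degrees(np.arctan2(x[1,0],x[0,0])).round(1),'z',x[:,2].round(3),'F',o['wrist_force'].round(1),'open',round(o['opening'],3),'tip',ctrl.tip_reach,'q6',o['q'].round(2))
E
python3 - <<'E'
from h import *
st(); go([.6605,.2005,.239],103)
E
```

```text
t 0.75 pos [0.2391 0.523  0.2393] yaw 65.4 z [ 0. -0. -1.] F [ 1.  -0.2  0. ] open 1.0 tip 0.008 q6 [ 0.94  0.18  1.61 -0.    1.35 -0.21]
shift mm [-1.180e+02  5.174e+02  3.000e-01] turn [  0.     0.   -37.57]
```

Emit:
{"api": "step_arm", "payload": {
  "plan": [
    [[-0.118,0.517,0],[0,0,-37.6]],
    [[-0.118,0.517,0],[0,0,-37.6]],
    [[-0.118,0.517,0],[0,0,-37.6]],
    [[-0.118,0.517,0],[0,0,-37.6]],
    [[-0.118,0.517,0],[0,0,-37.6]]
  ],
  "fingers": 0
}}

```text
time_s: 1.25
eef_pos: [0.4262, 0.3802, 0.2395]
eef_rot: [-0.0, 0.62, 0.785, 0.0]
wrist_force: [1.5, 0.2, -0.5]
opening: 0.141
```

Run:
```python
from h import *
st(); go([.6605,.2005,.239],103)
```

```text
t 1.25 pos [0.4262 0.3802 0.2395] yaw 103.4 z [ 0.  0. -1.] F [ 1.5  0.2 -0.5] open 0.141 tip 0.008 q6 [ 0.52  0.17  1.62  0.    1.35 -1.28]
shift mm [-229.   186.4    0.5] turn [ 0.02 -0.02  0.37]
```

Emit:
{"api": "step_arm", "payload": {
  "plan": [
    [[-0.22,0.177,0],[0,0,8]],
    [[-0.22,0.177,0],[0,0,16]],
    [[-0.22,0.177,0],[0,0,24]],
    [[-0.22,0.177,0],[0,0,32]],
    [[-0.22,0.177,0],[0,0,40]]
  ]
}}

```text
time_s: 1.75
eef_pos: [0.6232, 0.2252, 0.2394]
eef_rot: [0.0, 0.854, 0.52, 0.0]
wrist_force: [0.5, 0.5, 0.2]
opening: -0.003
```

Emit:
{"api": "step_arm", "payload": {
  "plan": [
    [[0,0,0],[0,0,8]],
    [[0,0,0],[0,0,16]],
    [[0,0,0],[0,0,24]],
    [[0,0,0],[0,0,32]],
    [[0,0,0],[0,0,40]]
  ]
}}

```text
time_s: 2.25
eef_pos: [0.6218, 0.2266, 0.2391]
eef_rot: [-0.0, 0.98, 0.197, -0.0]
wrist_force: [-0.2, 0.2, 0.1]
opening: 0.001
```

Emit:
{"api": "step_arm", "payload": {
  "plan": [
    [[0,0,0],[0,0,8]],
    [[0,0,0],[0,0,16]],
    [[0,0,0],[0,0,24]],
    [[0,0,0],[0,0,32]],
    [[0,0,0],[0,0,40]]
  ]
}}

```text
time_s: 2.75
eef_pos: [0.6217, 0.2267, 0.2392]
eef_rot: [0.0, 0.989, -0.15, -0.0]
wrist_force: [-0.2, -0.0, 0.5]
opening: 0.001
```

Emit:
{"api": "step_arm", "payload": {
  "plan": [
    [[0,0,0],[0,0,8]],
    [[0,0,0],[0,0,16]],
    [[0,0,0],[0,0,24]],
    [[0,0,0],[0,0,32]],
    [[0,0,0],[0,0,40]]
  ]
}}

```text
time_s: 3.25
eef_pos: [0.6217, 0.2268, 0.2392]
eef_rot: [0.0, 0.878, -0.479, -0.0]
wrist_force: [-0.1, 0.1, -0.0]
opening: -0.003
```

Emit:
{"api": "step_arm", "payload": {
  "plan": [
    [[0,0,0],[0,0,8]],
    [[0,0,0],[0,0,16]],
    [[0,0,0],[0,0,20]],
    [[0,0,0],[0,0,20]]
  ]
}}

```text
time_s: 3.65
eef_pos: [0.6217, 0.2267, 0.2392]
eef_rot: [0.0, 0.783, -0.623, -0.0]
wrist_force: [-0.3, 0.3, 0.0]
opening: 0.001
```

Run:
```python
from h import *
import cv2
st(); go([.6605,.2005,.062+.016],-77)
im=viewer.camera('wrist'); cv2.imwrite('pics/w1.png',im[:,:,::-1])
v=[.5541,.0464,.0077,1.343,.812]; m=model(*v[3:])
print({k:proj(world(v,m[k]),'wrist')[0].round(0) for k in m})
```

```text
t 3.65 pos [0.6217 0.2267 0.2392] yaw -77.0 z [-0. -0. -1.] F [-0.3  0.3  0. ] open 0.001 tip 0.008 q6 [0.17 0.37 1.37 0.   1.4  1.51]
shift mm [ 34.3 -31.9 161.2] turn [0.01 0.   0.  ]
{'nose': array([282., 195.]), 'piv': array([401., 186.]), 'hinge': array([326., 191.]), 'tip': array([403., 208.]), 'pxp': array([348., 139.]), 'pxm': array([429., 165.]), 'mxm': array([379., 297.]), 'mxp': array([302., 288.]), 'gear': array([367., 253.])}
```

View pics/w1.png

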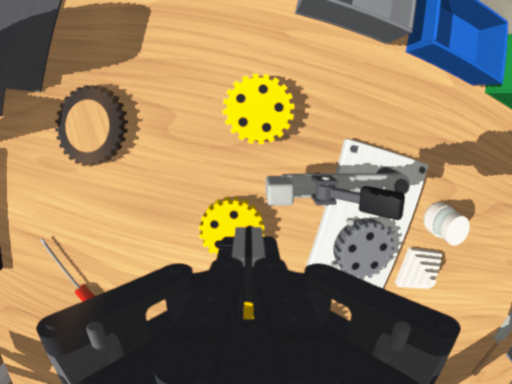

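Run:
```python
from h import *
import cv2
im=cv2.imread('pics/w1.png')
c=cv2.resize(im[130:290,240:450],(800,610),interpolation=cv2.INTER_CUBIC)[:600]
cv2.imwrite('pics/w1z.png',c); print(viewer.get_calibration('wrist'))
```

```text
{'K': array([[297.31863964,   0.        , 248.01374822],
       [  0.        , 297.31863964, 193.06770936],
       [  0.        ,   0.        ,   1.        ]]), 'origin': array([0.68633513, 0.2408116 , 0.37394864]), 'orientation': array([ 0.7765436 , -0.1027029 ,  0.08111904, -0.61632123])}
```

View pics/w1z.png

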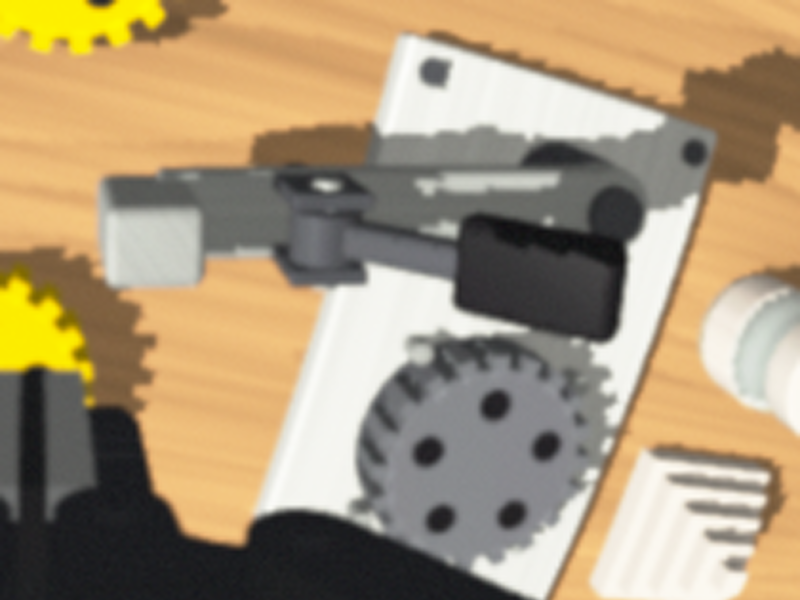

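Emit:
{"api": "step_arm", "payload": {
  "plan": [
    [[0.034,-0.036,0],[0,0,0]],
    [[0.034,-0.036,0.05],[0,0,0]],
    [[0.034,-0.036,0.1],[0,0,0]],
    [[0.034,-0.036,0.15],[0,0,0]],
    [[0.034,-0.036,0.161],[0,0,0]]
  ]
}}

```text
time_s: 4.2
eef_pos: [0.6595, 0.2009, 0.0707]
eef_rot: [0.004, 0.783, -0.622, -0.004]
wrist_force: [-0.6, -1.2, -1.6]
opening: -0.001
```

Run:
```python
from h import *
import cv2
st(); go([.6605,.2005,.062+.016],-77)
for c in ['wrist','side']:
  im=viewer.camera(c); cv2.imwrite(f'pics/{c}2.png',im[:,:,::-1])
p=telemetry.get_obs()['eef_pos']
print([proj(p-[0,0,d],c).round(0) for d in (0,.008,.021) for c in ('wrist','side')])
im=cv2.imread('pics/side2.png')
cv2.imwrite('pics/side2z.png',cv2.resize(im[110:230,200:360],(800,600),interpolation=cv2.INTER_CUBIC))
```

```text
t 4.2 pos [0.6595 0.2009 0.0707] yaw -76.9 z [-0.012 -0.002 -1.   ] F [-0.6 -1.2 -1.6] open -0.001 tip 0.008 q6 [ 0.12  0.61  1.39 -0.    1.16  1.47]
shift mm [ 0.6 -0.8 -7.3] turn [0.71 0.07 0.12]
[array([[246., 251.]]), array([[274., 152.]]), array([[246., 244.]]), array([[274., 154.]]), array([[246., 234.]]), array([[273., 157.]])]
```

View pics/side2z.png

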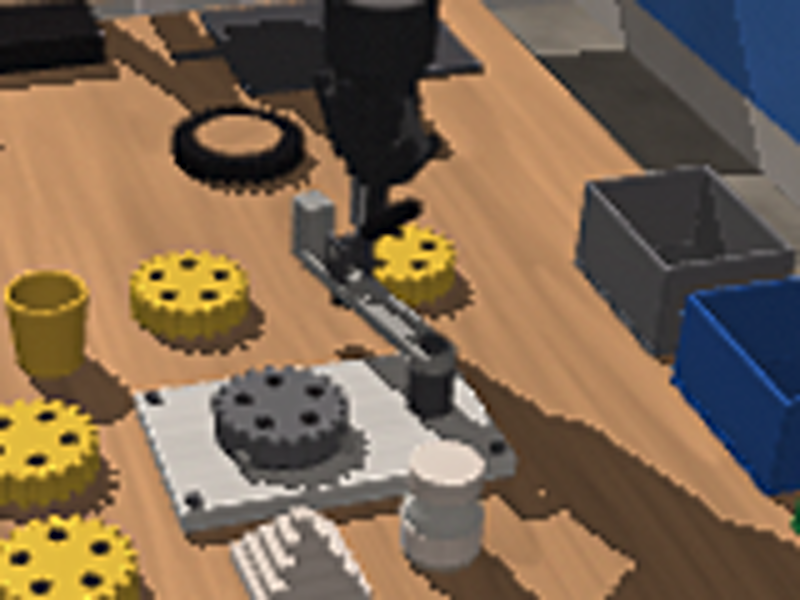

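View pics/wrist2.png

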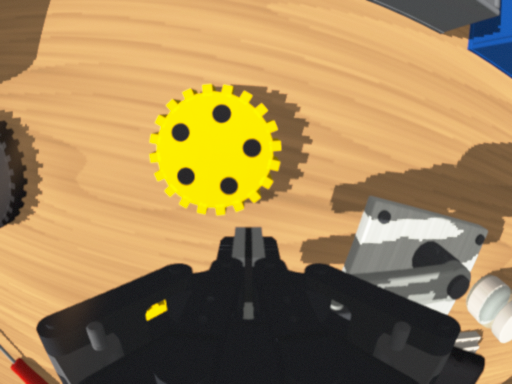

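```bash
cat > arc.py <<'E'
from h import *
V=[.5541,.0464,.0077]
def pose(s,off,z=.078):
    d=np.array([-np.cos(s),np.sin(s),0]); n=np.array([np.sin(s),np.cos(s),0]) # opening direction
    p=world(V,np.array([.1,0,0])+.148*d+off*n)[0]; p[2]=z
    yaw=-s+V[2]; c,si=np.cos(yaw),np.sin(yaw)
    return p,R.from_matrix(np.array([[c,si,0],[si,-c,0],[0,0,-1]]).T)
def rows(p0,wps):
    P0,R0=pose(*p0)
    for w in wps:
        P,Rt=pose(*w); print(w,(R0.inv().apply(P-P0)).round(4),np.degrees((R0.inv()*Rt).as_rotvec()).round(1))
if __name__=='__main__':
    st()
    print(pose(1.343,.042))
    rows((1.343,.042),[(1.343,.034),(1.343,.026),(1.343,.022),(1.3,.022),(1.25,.022)])
    rows((1.3,.022),[(1.3-.07*i,.022) for i in range(1,6)])
E
python3 arc.py
```

```text
t 4.3 pos [0.6628 0.2015 0.076 ] yaw -76.9 z [-0.005 -0.001 -1.   ] F [0.4 0.2 0.7] open -0.003 tip 0.008 q6 [ 0.12  0.6   1.39 -0.    1.16  1.47]
(array([0.66040558, 0.20088467, 0.078     ]), Rotation.from_matrix(array([[ 0.23332564, -0.97239866,  0.        ],
                            [-0.97239866, -0.23332564, -0.        ],
                            [ 0.        ,  0.        , -1.        ]])))
(1.343, 0.034) [-0.     0.008  0.   ] [0. 0. 0.]
(1.343, 0.026) [-0.     0.016  0.   ] [0. 0. 0.]
(1.343, 0.022) [-0.    0.02  0.  ] [0. 0. 0.]
(1.3, 0.022) [-0.0008  0.0264  0.    ] [ 0.   0.  -2.5]
(1.25, 0.022) [-0.0014  0.0338  0.    ] [ 0.   0.  -5.3]
(1.23, 0.022) [-0.0012  0.0104  0.    ] [ 0.  0. -4.]
(1.1600000000000001, 0.022) [-0.0016  0.0209  0.    ] [ 0.  0. -8.]
(1.09, 0.022) [-0.0013  0.0313  0.    ] [  0.   0. -12.]
(1.02, 0.022) [-0.0003  0.0418  0.    ] [  0.   0. -16.]
(0.95, 0.022) [0.0014 0.0521 0.    ] [  0.    0.  -20.1]
```

Emit:
{"api": "step_arm", "payload": {
  "plan": [
    [[0,0.004,0],[0,0,0]],
    [[0,0.01,0],[0,0,0]],
    [[0,0.016,0],[0,0,0]],
    [[0,0.022,0],[0,0,0]],
    [[-0.001,0.03,0],[0,0,-2.5]]
  ]
}}

```text
time_s: 4.8
eef_pos: [0.6354, 0.1959, 0.0797]
eef_rot: [-0.001, 0.796, -0.605, 0.001]
wrist_force: [1.7, -0.5, 0.6]
opening: -0.001
```

Run:
```python
from arc import *
import cv2
st(); print(pose(1.3,.022))
for c in ['side']:
  im=viewer.camera(c); cv2.imwrite(f'pics/{c}3.png',im[110:230,200:360,::-1].repeat(5,0).repeat(5,1))
```

```text
t 4.8 pos [0.6354 0.1959 0.0797] yaw -74.4 z [ 0.003  0.    -1.   ] F [ 1.7 -0.5  0.6] open -0.001 tip 0.008 q6 [ 0.12  0.54  1.47 -0.    1.12  1.42]
(array([0.63456266, 0.19551556, 0.078     ]), Rotation.from_matrix(array([[ 0.27491022, -0.9614699 ,  0.        ],
                            [-0.9614699 , -0.27491022, -0.        ],
                            [ 0.        ,  0.        , -1.        ]])))
```

View pics/side3.png

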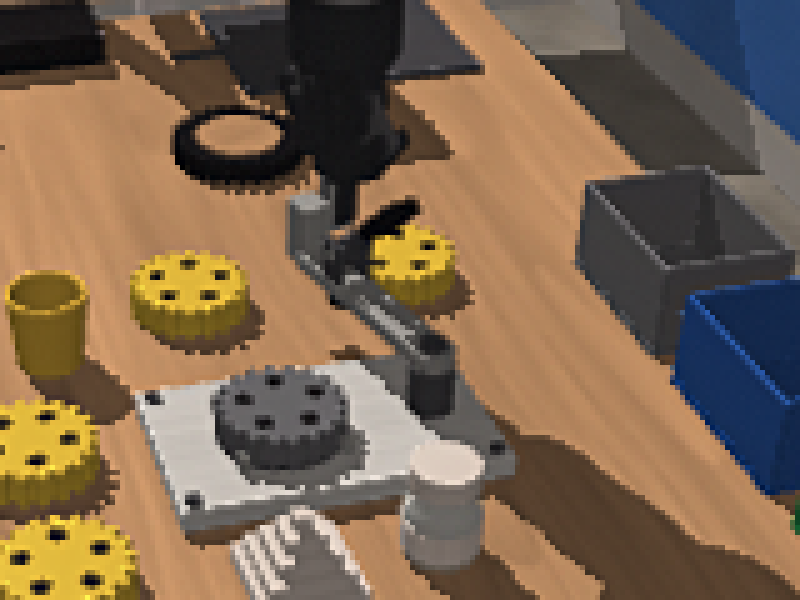

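Contact made (nose shifted from (314,205) to about (308,208) in the zoom). Continue along the arc.

Emit:
{"api": "step_arm", "payload": {
  "plan": [
    [[-0.001,0.01,0],[0,0,-4]],
    [[-0.0015,0.021,0],[0,0,-8]],
    [[-0.001,0.031,0],[0,0,-12]],
    [[0,0.042,0],[0,0,-16]],
    [[0.0015,0.052,0],[0,0,-20]]
  ]
}}

```text
time_s: 5.35
eef_pos: [0.5856, 0.1806, 0.0793]
eef_rot: [-0.001, 0.89, -0.457, 0.001]
wrist_force: [1.6, 0.8, 0.3]
opening: 0.003
```

Run:
```python
from arc import *
import cv2
st(); print(pose(.95,.022)[0])
for c in ['side']:
  im=viewer.camera(c); cv2.imwrite(f'pics/{c}4.png',im[110:230,200:360,::-1].repeat(5,0).repeat(5,1))
rows((.95,.022),[(.95-.07*i,.022) for i in range(1,6)])
```

```text
t 5.35 pos [0.5856 0.1806 0.0793] yaw -54.3 z [ 0.002  0.    -1.   ] F [1.6 0.8 0.3] open 0.003 tip 0.008 q6 [0.11 0.44 1.62 0.   1.08 1.05]
[0.58487961 0.17982348 0.078     ]
(0.8799999999999999, 0.022) [-0.0012  0.0104  0.    ] [ 0.  0. -4.]
(0.8099999999999999, 0.022) [-0.0016  0.0209  0.    ] [ 0.  0. -8.]
(0.74, 0.022) [-0.0013  0.0313  0.    ] [  0.   0. -12.]
(0.6699999999999999, 0.022) [-0.0003  0.0418  0.    ] [  0.   0. -16.]
(0.5999999999999999, 0.022) [0.0014 0.0521 0.    ] [  0.    0.  -20.1]
```

View pics/side4.png

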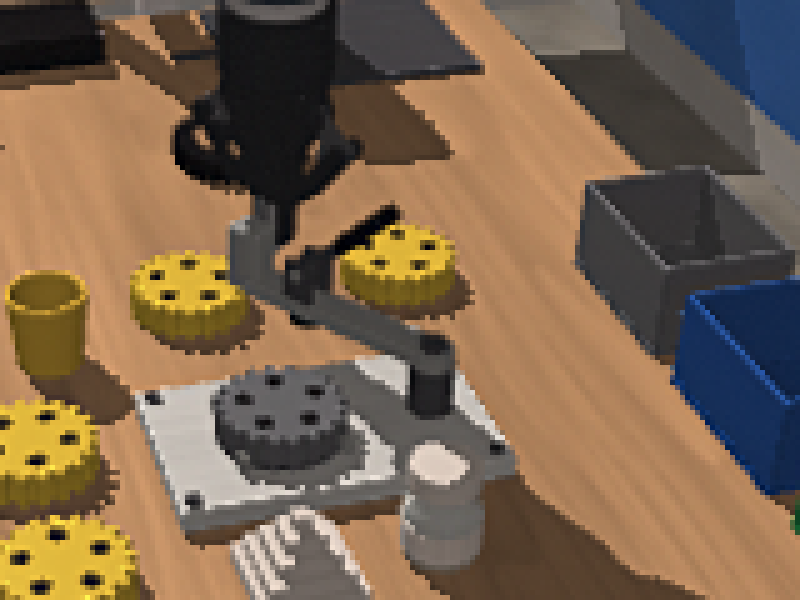

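Emit:
{"api": "step_arm", "payload": {
  "plan": [
    [[-0.001,0.01,0],[0,0,-4]],
    [[-0.0015,0.021,0],[0,0,-8]],
    [[-0.001,0.031,0],[0,0,-12]],
    [[0,0.042,0],[0,0,-16]],
    [[0.0015,0.052,0],[0,0,-20]]
  ]
}}

```text
time_s: 5.9
eef_pos: [0.5444, 0.1492, 0.0791]
eef_rot: [-0.0, 0.955, -0.296, 0.001]
wrist_force: [1.4, 0.7, 0.2]
opening: -0.002
```

Emit:
{"api": "step_arm", "payload": {
  "plan": [
    [[-0.001,0.01,0],[0,0,-4]],
    [[-0.0015,0.021,0],[0,0,-8]],
    [[-0.001,0.031,0],[0,0,-12]],
    [[0,0.042,0],[0,0,-16]],
    [[0.0015,0.052,0],[0,0,-20]]
  ]
}}

```text
time_s: 6.4
eef_pos: [0.5163, 0.1053, 0.0791]
eef_rot: [-0.0, 0.992, -0.125, 0.001]
wrist_force: [1.3, 1.7, 0.6]
opening: -0.006
```

Run:
```python
from arc import *
import cv2
st(); print(pose(.25,.022)[0])
for c in ['side']:
  im=viewer.camera(c); cv2.imwrite(f'pics/{c}5.png',im[110:230,200:360,::-1].repeat(5,0).repeat(5,1))
rows((.25,.022),[(.25-.05*i,.022) for i in range(1,6)])
```

```text
t 6.4 pos [0.5163 0.1053 0.0791] yaw -14.4 z [ 0.002  0.    -1.   ] F [1.3 1.7 0.6] open -0.006 tip 0.008 q6 [-0.02  0.28  1.85  0.    1.01  0.23]
[0.5156989  0.10403788 0.078     ]
(0.2, 0.022) [-0.0009  0.0074  0.    ] [ 0.   0.  -2.9]
(0.15, 0.022) [-0.0015  0.0149  0.    ] [ 0.   0.  -5.7]
(0.09999999999999998, 0.022) [-0.0016  0.0224  0.    ] [ 0.   0.  -8.6]
(0.04999999999999999, 0.022) [-0.0014  0.0298  0.    ] [  0.    0.  -11.5]
(0.0, 0.022) [-0.0008  0.0373  0.    ] [  0.    0.  -14.3]
```

View pics/side5.png

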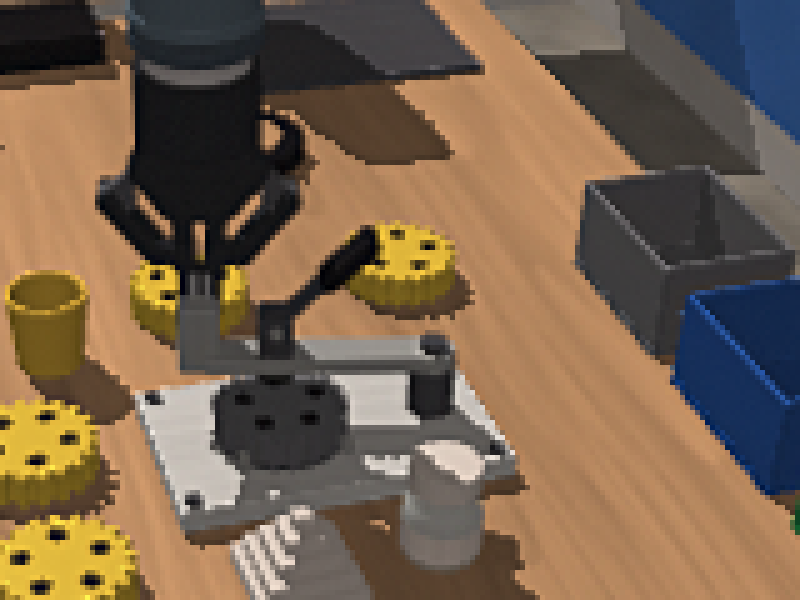

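Emit:
{"api": "step_arm", "payload": {
  "plan": [
    [[-0.001,0.0075,0],[0,0,-3]],
    [[-0.0015,0.015,0],[0,0,-6]],
    [[-0.0015,0.0205,0],[0,0,-8]],
    [[-0.0015,0.026,0],[0,0,-10]],
    [[-0.0015,0.031,0],[0,0,-12]]
  ]
}}

```text
time_s: 6.95
eef_pos: [0.5071, 0.0759, 0.0789]
eef_rot: [-0.0, 1.0, -0.022, 0.001]
wrist_force: [1.2, 2.3, 0.1]
opening: 0.002
```

Emit:
{"api": "step_arm", "payload": {
  "plan": [
    [[0,0.002,0],[0,0,-1]],
    [[0,0.004,0],[0,0,-2]],
    [[0.0005,0.006,0],[0,0,-2.4]],
    [[0.0005,0.0065,0],[0,0,-2.4]],
    [[0.0005,0.007,0],[0,0,-2.4]]
  ]
}}

```text
time_s: 7.45
eef_pos: [0.5064, 0.071, 0.0785]
eef_rot: [-0.002, 1.0, -0.001, -0.0]
wrist_force: [-1.4, 12.4, 3.1]
opening: -0.0
```

Run:
```python
from arc import *
import cv2
st(); print(pose(0,.022)[0])
```

```text
t 7.45 pos [0.5064 0.071  0.0785] yaw -0.1 z [-0.     0.004 -1.   ] F [-1.4 12.4  3.1] open -0.0 tip 0.008 q6 [-0.1   0.25  1.89  0.    1.   -0.1 ]
[0.50593202 0.06802975 0.078     ]
```

Emit:
{"api": "step_arm", "payload": {
  "plan": [
    [[0,0.001,0],[0,0,0]],
    [[0,0.001,0],[0,0,0]],
    [[0,0.001,0],[0,0,0]]
  ]
}}

```text
time_s: 7.75
eef_pos: [0.5064, 0.071, 0.0785]
eef_rot: [-0.003, 1.0, -0.001, -0.0]
wrist_force: [-0.5, 15.3, 4.2]
opening: 0.002
```

Run:
```python
from arc import *
import cv2
st()
for c,b in [('side',(110,230,200,360)),('top',(120,210,180,300))]:
  im=viewer.camera(c)[b[0]:b[1],b[2]:b[3],::-1]; cv2.imwrite(f'pics/{c}6.png',im.repeat(5,0).repeat(5,1))
```

```text
t 7.75 pos [0.5064 0.071  0.0785] yaw -0.1 z [-0.     0.005 -1.   ] F [-0.5 15.3  4.2] open 0.002 tip 0.008 q6 [-0.1   0.25  1.89  0.01  1.   -0.1 ]
```

View pics/side6.png

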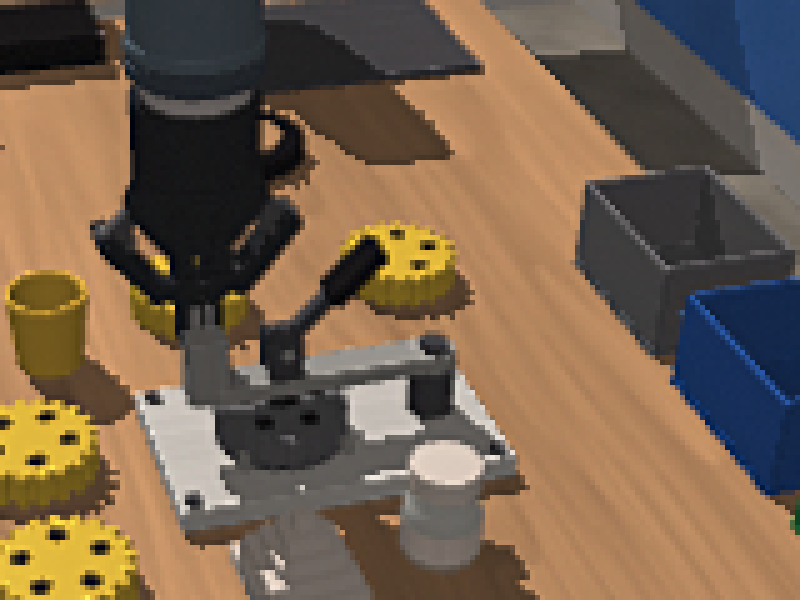

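View pics/top6.png

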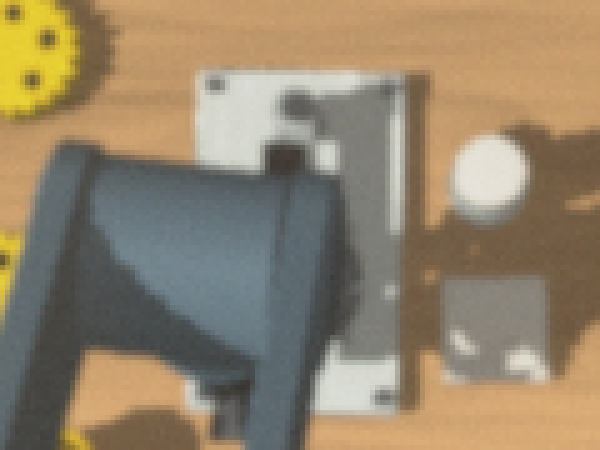

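Emit:
{"api": "step_arm", "payload": {
  "plan": [
    [[0,-0.015,0],[0,0,0]],
    [[0,-0.035,0],[0,0,0]],
    [[0,-0.04,-0.05],[0,0,0]],
    [[0,-0.04,-0.1],[0,0,0]],
    [[0,-0.04,-0.14],[0,0,0]]
  ]
}}

```text
time_s: 8.35
eef_pos: [0.507, 0.1083, 0.2207]
eef_rot: [0.0, 1.0, -0.001, 0.001]
wrist_force: [0.5, -0.3, 0.2]
opening: 0.002
```

Run:
```python
from arc import *
import cv2
st()
for c,b in [('side',(150,210,220,300)),('wrist',(0,384,0,512))]:
  im=viewer.camera(c)[b[0]:b[1],b[2]:b[3],::-1]; k=10 if c=='side' else 1; cv2.imwrite(f'pics/{c}7.png',im.repeat(k,0).repeat(k,1))
v=V+[0,.812]; m=model(*v[3:])
for c in ('side','wrist'): print({k:proj(world(v,m[k]),c)[0].round(1) for k in m})
```

```text
t 8.35 pos [0.507  0.1083 0.2207] yaw -0.1 z [ 0.001 -0.001 -1.   ] F [ 0.5 -0.3  0.2] open 0.002 tip 0.008 q6 [-0.02  0.07  1.77 -0.    1.3  -0.02]
{'nose': array([241. , 177.4]), 'piv': array([286.6, 179.6]), 'hinge': array([256.3, 178.9]), 'tip': array([275.4, 158.8]), 'pxp': array([288.5, 179.1]), 'pxm': array([303.7, 201.5]), 'mxm': array([236.4, 213.3]), 'mxp': array([226.5, 188.9]), 'gear': array([256.1, 190.7])}
{'nose': array([241. , 247.9]), 'piv': array([369.9, 230.4]), 'hinge': array([287.8, 241.1]), 'tip': array([362.1, 266.9]), 'pxp': array([385.3, 167.8]), 'pxm': array([373.6, 259.8]), 'mxm': array([218.1, 266.1]), 'mxp': array([213.6, 168. ]), 'gear': array([282.6, 225.6])}
```

View pics/side7.png

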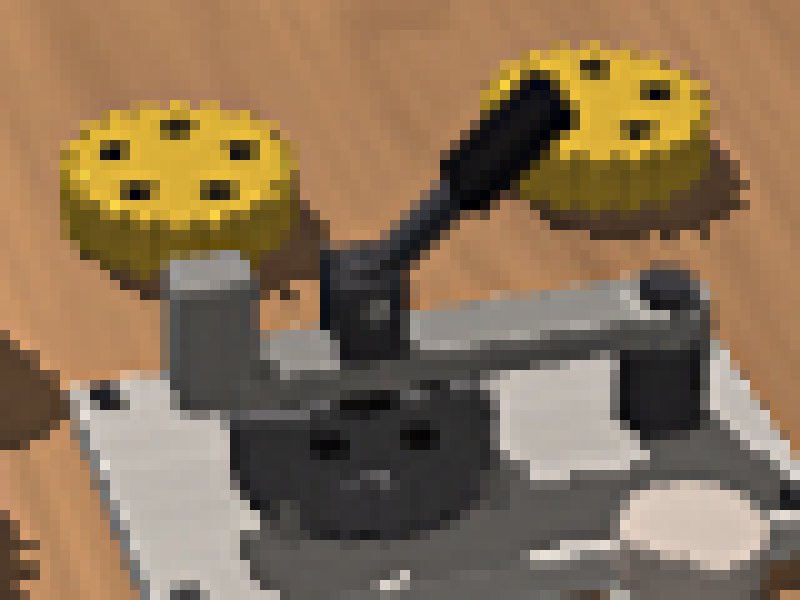

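View pics/wrist7.png

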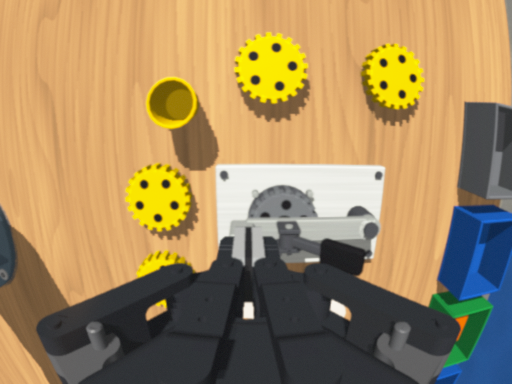

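Emit:
{"api": "step_arm", "payload": {
  "plan": [
    [[0.04,0.03,0],[0,0,-8]],
    [[0.0805,0.061,0],[0,0,-16]],
    [[0.0805,0.061,0],[0,0,-24]],
    [[0.0805,0.061,0],[0,0,-32]],
    [[0.0805,0.061,0],[0,0,-40]]
  ]
}}

```text
time_s: 8.95
eef_pos: [0.587, 0.0464, 0.2168]
eef_rot: [-0.0, 0.939, 0.343, -0.001]
wrist_force: [0.3, 0.7, 0.0]
opening: -0.002
```

Emit:
{"api": "step_arm", "payload": {
  "plan": [
    [[0,0,0],[0,0,-8]],
    [[0,0,0],[0,0,-16]],
    [[0,0,0],[0,0,-24]],
    [[0,0,0],[0,0,-32]],
    [[0,0,0],[0,0,-40]]
  ]
}}

```text
time_s: 9.45
eef_pos: [0.5868, 0.0468, 0.2173]
eef_rot: [-0.0, 0.765, 0.644, -0.001]
wrist_force: [-0.1, -0.0, -0.3]
opening: -0.002
```

Emit:
{"api": "step_arm", "payload": {
  "plan": [
    [[0,0,0],[0,0,-8]],
    [[0,0,0],[0,0,-10]],
    [[0,0,0.02],[0,0,-10]],
    [[0,0,0.044],[0,0,-10]],
    [[0,0,0.044],[0,0,-10]]
  ]
}}

```text
time_s: 9.95
eef_pos: [0.5843, 0.0471, 0.1699]
eef_rot: [-0.003, 0.708, 0.707, -0.003]
wrist_force: [-0.8, 0.2, -0.5]
opening: 0.001
```

Run:
```python
from arc import *
import cv2
st()
for c,b in [('side',(130,210,210,310))]:
  im=viewer.camera(c)[b[0]:b[1],b[2]:b[3],::-1]; k=7; cv2.imwrite(f'pics/{c}8.png',im.repeat(k,0).repeat(k,1))
```

```text
t 9.95 pos [0.5843 0.0471 0.1699] yaw 89.9 z [-0.008  0.    -1.   ] F [-0.8  0.2 -0.5] open 0.001 tip 0.008 q6 [-0.12  0.28  1.63 -0.    1.24 -1.69]
```

View pics/side8.png

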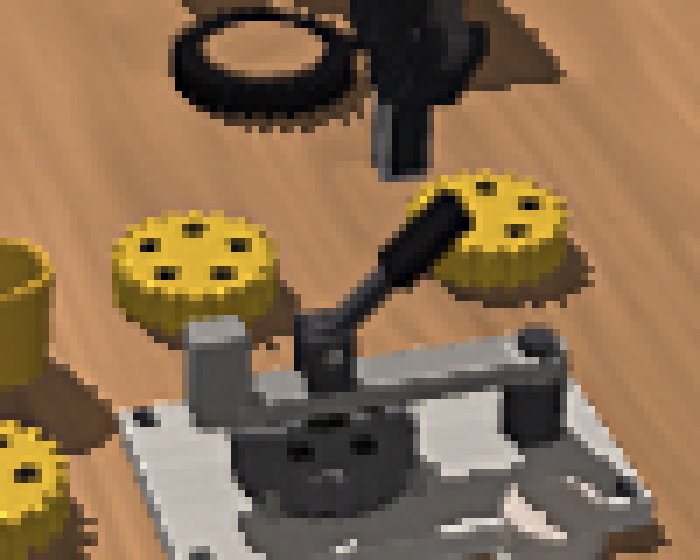

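Emit:
{"api": "step_arm", "payload": {
  "plan": [
    [[0,0,0.015],[0,0,0]],
    [[0,0,0.025],[0,0,0]],
    [[0,0.002,0.03],[0,0,0]],
    [[0,0.006,0.034],[0,0,0]],
    [[0,0.01,0.039],[0,0,0]]
  ]
}}

```text
time_s: 10.5
eef_pos: [0.597, 0.0467, 0.135]
eef_rot: [-0.0, 0.708, 0.707, -0.0]
wrist_force: [-3.7, 0.6, 1.0]
opening: -0.0
```

Run:
```python
from arc import *
import cv2
st()
for c,b in [('side',(130,210,210,310))]:
  im=viewer.camera(c)[b[0]:b[1],b[2]:b[3],::-1]; k=7; cv2.imwrite(f'pics/{c}9.png',im.repeat(k,0).repeat(k,1))
```

```text
t 10.5 pos [0.597  0.0467 0.135 ] yaw 89.9 z [-0.001  0.    -1.   ] F [-3.7  0.6  1. ] open -0.0 tip 0.008 q6 [-0.12  0.34  1.63 -0.    1.17 -1.69]
```

View pics/side9.png

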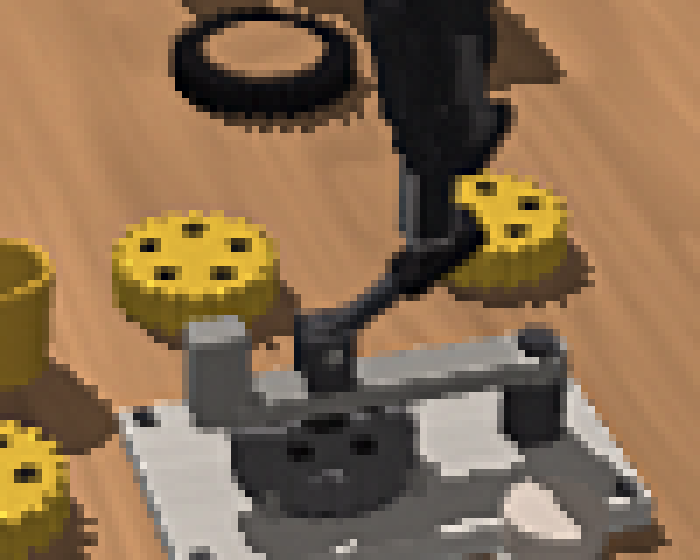

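Emit:
{"api": "step_arm", "payload": {
  "plan": [
    [[0,0.004,0.006],[0,0,0]],
    [[0,0.0075,0.012],[0,0,0]],
    [[0,0.0105,0.0185],[0,0,0]],
    [[0,0.013,0.025],[0,0,0]],
    [[0,0.0145,0.031],[0,0,0]]
  ]
}}

```text
time_s: 11.05
eef_pos: [0.6127, 0.0466, 0.1041]
eef_rot: [0.001, 0.708, 0.707, 0.001]
wrist_force: [0.7, 0.4, 3.8]
opening: -0.0
```

Emit:
{"api": "step_arm", "payload": {
  "plan": [
    [[0,0.0005,0.003],[0,0,0]],
    [[0,0.001,0.006],[0,0,0]],
    [[0,0.001,0.008],[0,0,0]]
  ]
}}

```text
time_s: 11.35
eef_pos: [0.6137, 0.0466, 0.097]
eef_rot: [0.001, 0.708, 0.707, 0.001]
wrist_force: [0.8, 1.6, 7.0]
opening: 0.003
```

Run:
```python
from arc import *
import cv2
st()
for c,b in [('side',(130,210,210,310))]:
  im=viewer.camera(c)[b[0]:b[1],b[2]:b[3],::-1]; k=7; cv2.imwrite(f'pics/{c}10.png',im.repeat(k,0).repeat(k,1))
```

```text
t 11.35 pos [0.6137 0.0466 0.097 ] yaw 89.9 z [ 0.002 -0.    -1.   ] F [0.8 1.6 7. ] open 0.003 tip 0.008 q6 [-0.12  0.42  1.61  0.    1.11 -1.69]
```

View pics/side10.png

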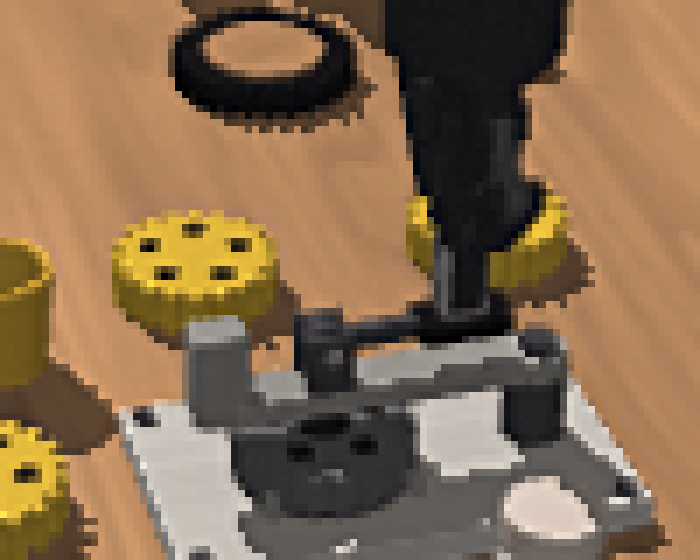

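Nearly down (7 N). Push on in small steps to the stop.

Emit:
{"api": "step_arm", "payload": {
  "plan": [
    [[0,0,0.002],[0,0,0]],
    [[0,0,0.003],[0,0,0]],
    [[0,0,0.003],[0,0,0]]
  ]
}}

```text
time_s: 11.7
eef_pos: [0.6139, 0.0466, 0.0958]
eef_rot: [0.001, 0.707, 0.707, 0.001]
wrist_force: [-3.8, 1.3, 14.9]
opening: 0.002
```

Emit:
{"api": "step_arm", "payload": {
  "plan": [
    [[0,0,0.001],[0,0,0]],
    [[0,0,0.002],[0,0,0]],
    [[0,0,0.002],[0,0,0]]
  ]
}}

```text
time_s: 12.0
eef_pos: [0.614, 0.0466, 0.0954]
eef_rot: [0.001, 0.707, 0.707, 0.001]
wrist_force: [-9.2, 1.3, 25.8]
opening: -0.001
```

Emit:
{"api": "step_arm", "payload": {
  "plan": [
    [[0,0,-0.01],[0,0,0]],
    [[0,0,-0.05],[0,0,0]],
    [[0,0,-0.1],[0,0,0]],
    [[0,0,-0.14],[0,0,0]],
    [[0,0,-0.14],[0,0,0]]
  ]
}}

```text
time_s: 12.5
eef_pos: [0.616, 0.0461, 0.2384]
eef_rot: [0.005, 0.708, 0.707, 0.003]
wrist_force: [0.1, -0.6, 0.4]
opening: -0.001
```

Emit:
{"api": "step_arm", "payload": {
  "plan": [
    [[0.05,-0.03,0],[0,0,0]],
    [[0.1,-0.06,0],[0,0,0]],
    [[0.14,-0.08,0],[0,0,0]],
    [[0.15,-0.08,0],[0,0,0]],
    [[0.15,-0.08,0],[0,0,0]]
  ]
}}

```text
time_s: 13.0
eef_pos: [0.5308, 0.1992, 0.2301]
eef_rot: [-0.001, 0.706, 0.708, -0.001]
wrist_force: [0.2, 0.3, 0.7]
opening: 0.001
```

Run:
```python
from arc import *
import cv2
st()
for c,b,k in [('side',(140,215,220,320),8),('top',(100,220,150,310),5),('wrist',(0,384,0,512),1)]:
  im=viewer.camera(c)[b[0]:b[1],b[2]:b[3],::-1]; cv2.imwrite(f'pics/{c}11.png',im.repeat(k,0).repeat(k,1))
  m=model(0,0); print(c,{n:(proj(world(V,m[n]),c)[0]-[b[2],b[0]]).round(1)*k for n in ('nose','hinge','tip','piv','gear')})
```

```text
t 13.0 pos [0.5308 0.1992 0.2301] yaw 90.2 z [-0.002  0.    -1.   ] F [0.2 0.3 0.7] open 0.001 tip 0.008 q6 [ 0.15  0.17  1.64  0.    1.34 -1.42]
side {'nose': array([168. , 299.2]), 'hinge': array([290.4, 311.2]), 'tip': array([500. , 279.2]), 'piv': array([532.8, 316.8]), 'gear': array([288.8, 405.6])}
top {'nose': array([434. , 446.5]), 'hinge': array([438., 368.]), 'tip': array([441.5, 225.5]), 'piv': array([444., 209.]), 'gear': array([442.5, 379. ])}
wrist {'nose': array([ 98.9, 160.1]), 'hinge': array([109.9, 202.2]), 'tip': array([121.8, 271.6]), 'piv': array([129.7, 274.2]), 'gear': array([125.3, 191.7])}
```

View pics/side11.png

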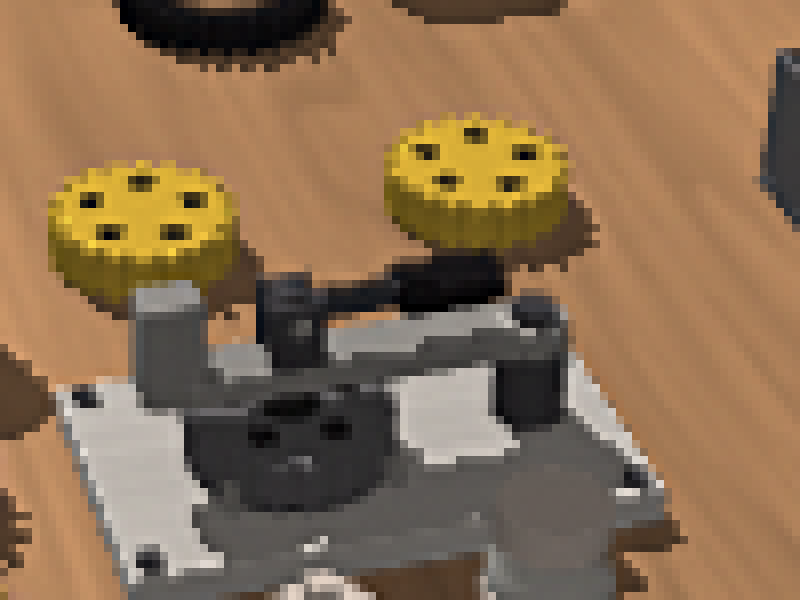

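View pics/top11.png

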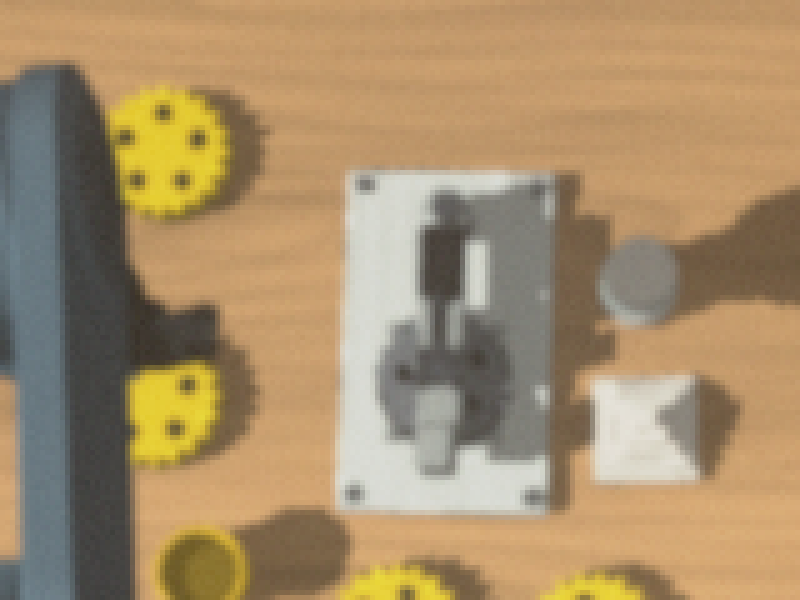

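View pics/wrist11.png

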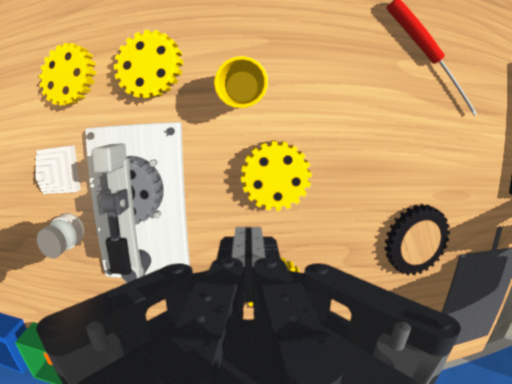

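```bash
python3 -c "
from h import *
st(); print(ticket.hand_in())"
```

```text
t 13.15 pos [0.5328 0.1959 0.2305] yaw 89.9 z [-0.001 -0.001 -1.   ] F [-0.6  0.9  0.6] open 0.001 tip 0.008 q6 [ 0.14  0.17  1.63 -0.    1.34 -1.43]
the job is handed in; nothing more can be done
None
```

The gear is clamped: I swung the strap from about 1.34 rad open to its stop, pressed the cam lever fully down, and handed the job in at 13.15 s. I used the outside of the shut fingers for both pushes.

- **Strap:** it stopped moving and the side force rose to 15 N, which shows it was against the stop. The fingers stopped about 3 mm short of where I had calculated. In the side picture the nose was within about 0.5 px of its home position right after the push, and within about 0.4 px at the end.
- **Lever:** it stalled with the fingertips at about 87 mm, against an expected 88 mm for fully down. I pressed up to 26 N. After I backed off, the lever tip was within about 0.5 px of its fully-down position.
- **Other things:** in the last pictures the gear sat between its pins. The jar, pyramid, cup and yellow look-alike gears that were visible looked undisturbed. I checked those by eye only, and I did not look at the spool or scraper again. The arm was clear of everything at hand-in, with about 1 N at the wrist.

No check failed. I had no direct reading of the pad's force on the gear.

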